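Gauge a tamale press's filling rod and put it away by size

TASK

Take the filling rod out of the red block and gauge it in the white gauge plate: push it well through the widest hole (blue dots) first, then work down hole by hole until one refuses it, pressing only gently there. Then leave the rod fully home, collar down on the plate, in the smallest hole that let it through, and let go. Leave the two spare rods in the black rack and everything else alone.

Things in the scene. Friction and masses are not known exactly. Their poses are not given: they have to be found in the camera images.
- rod_a_grip (a point): Filling rod A: centre of its brown wooden handle (upright cylinder 26 mm across, 50 mm high, z up the rod). Below it a dark steel collar 34 mm across, 5 mm thick, underside 30 mm below this point, then the shaft. The three rods look alike; which one stands in the red block changes, the other two stand in the black rack
- rod_a: Filling rod A as a whole, 103 mm long, about 120 g (varies). Origin: centre of the flat lower end of its shaft (rim bevelled 1.5 mm), 78 mm below the handle's centre; z up the rod. Dark steel shaft 48 mm long below the collar, 18, 16 or 14 mm thick, each size once; which rod has which size must be found with the gauge
- rod_b_grip (a point): Filling rod B: centre of its brown wooden handle (upright cylinder 26 mm across, 50 mm high, z up the rod). Below it a dark steel collar 34 mm across, 5 mm thick, underside 30 mm below this point, then the shaft. The three rods look alike; which one stands in the red block changes, the other two stand in the black rack
- rod_b: Filling rod B as a whole, 103 mm long, about 120 g (varies). Origin: centre of the flat lower end of its shaft (rim bevelled 1.5 mm), 78 mm below the handle's centre; z up the rod. Dark steel shaft 48 mm long below the collar, 18, 16 or 14 mm thick, each size once; which rod has which size must be found with the gauge
- rod_c_grip (a point): Filling rod C: centre of its brown wooden handle (upright cylinder 26 mm across, 50 mm high, z up the rod). Below it a dark steel collar 34 mm across, 5 mm thick, underside 30 mm below this point, then the shaft. The three rods look alike; which one stands in the red block changes, the other two stand in the black rack
- rod_c: Filling rod C as a whole, 103 mm long, about 120 g (varies). Origin: centre of the flat lower end of its shaft (rim bevelled 1.5 mm), 78 mm below the handle's centre; z up the rod. Dark steel shaft 48 mm long below the collar, 18, 16 or 14 mm thick, each size once; which rod has which size must be found with the gauge
- gauge_hole0 (a point): Gauge plate, hole with blue dots, the widest hole, bore 19 mm (the 18 mm rod's own): centre of its mouth in the plate's top face, z up. A rod that fits goes down until its collar rests on the plate, its end then 48 mm below this point. A hole too small stops the rod's end within about 2 mm of the top face
- gauge_hole1 (a point): Gauge plate, hole with green dots, second, bore 17 mm (the 16 mm rod's own): centre of its mouth in the plate's top face, z up. A rod that fits goes down until its collar rests on the plate, its end then 48 mm below this point. A hole too small stops the rod's end within about 2 mm of the top face
- gauge_hole2 (a point): Gauge plate, hole with yellow dots, third, bore 15 mm (the 14 mm rod's own): centre of its mouth in the plate's top face, z up. A rod that fits goes down until its collar rests on the plate, its end then 48 mm below this point. A hole too small stops the rod's end within about 2 mm of the top face
- gauge_hole3 (a point): Gauge plate, hole with orange dots, narrowest, bore 13 mm, refuses every rod: centre of its mouth in the plate's top face, z up. A rod that fits goes down until its collar rests on the plate, its end then 48 mm below this point. A hole too small stops the rod's end within about 2 mm of the top face
- red_block_hole0 (a point): Fixed red plastic block 64 x 64 x 60 mm high with one loose 25 mm socket: centre of the socket's mouth in its top face. The rod to be gauged stands in it, its collar on the top face
- rack_spot0 (a point): Fixed black plastic rack, 64 x 150 x 60 mm high, with two loose sockets 76 mm apart: where the handle centre of the spare rod in one socket stands (30 mm above the top face)
- rack_spot1 (a point): Fixed black plastic rack, 64 x 150 x 60 mm high, with two loose sockets 76 mm apart: where the handle centre of the spare rod in one socket stands (30 mm above the top face)
- mug: Bystander: blue ceramic mug, to be left alone; origin at the centre of its underside
- salt_jar: Bystander: glass jar with steel cap, to be left alone; origin at the centre of its underside
- can: Bystander: food can with green wrapper, to be left alone; origin at the centre of its underside
- bowl: Bystander: aluminium bowl, to be left alone; origin at the centre of its underside
- spoon: Bystander: wooden spoon lying on the table, to be left alone; origin under its middle
- gauge: White plastic gauge plate 64 x 190 mm, 14 mm thick, rigidly fixed, its top 65 mm above the table on two dark steel legs at its ends. Four vertical through holes in one row, 45 mm apart, from wide to narrow, open below, coloured dots beside each. Origin on the table under its middle, y along the row towards the widest hole, z up

How it is judged (in metres and radians):
On the way, in this order (a step that is already met when the one before it is completed fails the run):
1. a rod has passed through the widest hole (end at least 18 mm below the plate's top) (((horizontal distance between rod_a and gauge_hole0 below 0.005 m and z of rod_a in the frame of gauge_hole0 below -0.018 m) or (horizontal distance between rod_b and gauge_hole0 below 0.005 m and z of rod_b in the frame of gauge_hole0 below -0.018 m) or (horizontal distance between rod_c and gauge_hole0 below 0.005 m and z of rod_c in the frame of gauge_hole0 below -0.018 m))), for 0.05 s.
2. the hole one size smaller than the rod has refused it: end pressed on that mouth with more than 2 N, within 5 mm of its centre (((horizontal distance between rod_a and gauge_hole2 below 0.005 m and z of rod_a in the frame of gauge_hole2 between -0.005 and 0.006 m and contact force between rod_a and gauge above 2 N) or (horizontal distance between rod_b and gauge_hole1 below 0.005 m and z of rod_b in the frame of gauge_hole1 between -0.005 and 0.006 m and contact force between rod_b and gauge above 2 N) or (horizontal distance between rod_c and gauge_hole3 below 0.005 m and z of rod_c in the frame of gauge_hole3 between -0.005 and 0.006 m and contact force between rod_c and gauge above 2 N))), for 0.05 s.
3. the rod is fully home in its own hole (((horizontal distance between rod_a and gauge_hole1 below 0.004 m and z of rod_a in the frame of gauge_hole1 below -0.0455 m and angle between rod_a_grip's own z axis and vertical below 0.07 rad) or (horizontal distance between rod_b and gauge_hole0 below 0.004 m and z of rod_b in the frame of gauge_hole0 below -0.0455 m and angle between rod_b_grip's own z axis and vertical below 0.07 rad) or (horizontal distance between rod_c and gauge_hole2 below 0.004 m and z of rod_c in the frame of gauge_hole2 below -0.0455 m and angle between rod_c_grip's own z axis and vertical below 0.07 rad))), for 0.2 s.
At the end, for the whole second after the job is handed in: The rod from the red block stands released and at rest in the smallest hole that takes it: end within 4 mm of the hole's axis, collar within 2.5 mm of the plate, upright within 0.07 rad; the two other rods stand in the black rack within 20 mm of their places (((horizontal distance between rod_a and gauge_hole1 below 0.004 m and z of rod_a in the frame of gauge_hole1 below -0.0455 m and angle between rod_a_grip's own z axis and vertical below 0.07 rad and linear speed of rod_a below 0.02 m/s and (distance between rod_b_grip and rack_spot0 below 0.02 m or distance between rod_b_grip and rack_spot1 below 0.02 m) and (distance between rod_c_grip and rack_spot0 below 0.02 m or distance between rod_c_grip and rack_spot1 below 0.02 m)) or (horizontal distance between rod_b and gauge_hole0 below 0.004 m and z of rod_b in the frame of gauge_hole0 below -0.0455 m and angle between rod_b_grip's own z axis and vertical below 0.07 rad and linear speed of rod_b below 0.02 m/s and (distance between rod_a_grip and rack_spot0 below 0.02 m or distance between rod_a_grip and rack_spot1 below 0.02 m) and (distance between rod_c_grip and rack_spot0 below 0.02 m or distance between rod_c_grip and rack_spot1 below 0.02 m)) or (horizontal distance between rod_c and gauge_hole2 below 0.004 m and z of rod_c in the frame of gauge_hole2 below -0.0455 m and angle between rod_c_grip's own z axis and vertical below 0.07 rad and linear speed of rod_c below 0.02 m/s and (distance between rod_a_grip and rack_spot0 below 0.02 m or distance between rod_a_grip and rack_spot1 below 0.02 m) and (distance between rod_b_grip and rack_spot0 below 0.02 m or distance between rod_b_grip and rack_spot1 below 0.02 m)))); the robot touches nothing.
It fails at once if a rod forced against the mouth of a hole with more than 30 N (its end less than 10 mm below the plate's top) ((contact force between rod_a and gauge above 30 N and z of rod_a in the frame of gauge_hole0 above -0.01 m) or (contact force between rod_b and gauge above 30 N and z of rod_b in the frame of gauge_hole0 above -0.01 m) or (contact force between rod_c and gauge above 30 N and z of rod_c in the frame of gauge_hole0 above -0.01 m)).
It fails at once if a rod pressed on the gauge plate with more than 60 N anywhere (contact force between any of rod_a, rod_b, rod_c and gauge above 60 N).
It fails at once if two rods moved by more than 30 mm (distance of each of rod_b_grip, rod_c_grip from where it was at the start of the episode above 0.03 m or distance of each of rod_a_grip, rod_c_grip from where it was at the start of the episode above 0.03 m or distance of each of rod_a_grip, rod_b_grip from where it was at the start of the episode above 0.03 m).
It fails at once if the robot presses on the gauge plate itself with more than 25 N (contact force between any of the fingers, the arm and gauge above 25 N).
It fails at once if a bystander moved by more than 30 mm (distance of any of mug, salt_jar, can, bowl, spoon from where it was at the start of the episode above 0.03 m).
It also fails if it takes over 58 s, if anything falls off the work surface, if the arm or the gripper's body presses on something with over 40 N, if the wrist force passes 120 N, or if a joint passes its speed limit or range.

ROBOT

A 6-joint arm with a two-finger parallel gripper is mounted at the origin on the work surface. World frame = base frame: x ahead of the robot, y to its left, z up, the work surface at z = 0. Lengths are in mm, angles in rad, forces in N, time in s.
With the tool pointing down it reaches from about 150 to 775 mm from the base axis. Payload 6.1 kg.
Tool frame: the origin (TCP) lies between the finger pads; the fingertips stand 17 mm ahead of it and the grasp point (between the pads) lies 2 mm behind it (env.finger_overhang is the x of the fingertips in the tool frame, in mm); x points along the fingers, y is the direction in which the jaws open and shut, and the axes are right-handed (so a half turn about x gives the same grasp; the last joint's range is limited). The gripper opens to 85 mm and grips with 20 to 120 N. Pads are 22 mm wide; open, the fingers measure 114 mm over their backs; the gripper's body (76 mm by 85 mm) begins 54 mm behind the grasp point. The pads swing forward as they close: fully open they stand 13 mm farther back than shut.
Start: joints at [-1.142, 0.126, -0.04, 1.405, 0, 1.571], TCP at [218.276, -477.456, 248.295] pointing down, gripper open.
Joint ranges: [-2.72, 2.72], [-0.95, 1.95], [-1.27, 1.35], [-1.78, 2.02], [-1.46, 1.47], [-3.14, 3.14]. Speed limits (rad/s): [2.39, 2.39, 3.01, 3.14, 3.14, 3.14].

INTERFACE

Orientations are given as a unit quaternion [x, y, z, w].
In Python, from rig import env gives the robot as it stands.
- The arm moves only by the tool carry_out, never from a script. Its argument "deltas" is a list of rows, each a list of 4 numbers: the shift along the tool's x, y, z in cm, then the turn about the tool's x in rad. A call has 1 to 8 rows; each row is the pose to reach, as a shift and turn from the pose commanded when the call began, along the tool's axes at that moment; what a row does not reach only later rows make up. A row lasts 1/10 s, in which the tool goes at most 50 mm and 8.59 degrees, less where a joint would pass 70% of its speed; a pose out of reach is approached as far as the arm can. A call with a gripper value outside its range is refused whole. "claw" is the opening, from -1 (shut) to 1 (fully open), so that 0 is half open, set as the call begins (left out, the last holds). The fingers move at their own pace and stop on an object; "newtons" is the grip in N (left out, the last holds). Time passes only in rows, so rows that repeat a pose let the fingers close. It gives the time, the measured TCP pose, the force and the opening at its end, in the units of the state.
- env.observe(): the state, without advancing time (a new reading comes with each control period).
- env.grab_frame(name): name is "scene" or "top"; returns a dict with "image" (420x560x3 uint8, red, green, blue), "vertical_fov" (degrees; the focal length in pixels is half the picture's height over the tangent of half this angle, whatever the lens; pixels are square), "cx", "cy" (the principal point, pixels), "D" ([k1, k2, p1, p2, k3] as OpenCV has them; the pictures are not rectified), "position" and "rotation" of the camera in the world. Camera axes: x right, y down, z forward; pixel columns grow to the right and rows downward; lengths in mm; the calibration is good to about 2 mm. A picture is of the moment at which its call begins. There is no depth.
- env.sign_off(): hands the job in, once; it reports no verdict.
Trained networks look in the newest picture that a camera, given by its name, has taken for a name from the list of things; names that differ only in an ending like _2 or _b are one class to them, and where a whole thing is asked for, a point or a joint stands for the part that bears it (a point fixed in the world has none). Each returns a list of dicts, best first, with "score" (0 to 1); they miss things now and then, are a little off and sometimes report something else, mostly with a low value. They report only what shows in the picture. A call takes as long as a camera call.
- env.masks_of(camera, thing): "mask" (420x560 bool, what is visible of it) and "xy" ([column, row] in pixels, amid what is visible of it).
The state is a dict: "time_s": time; "joints": joint angles; "joint_velocities": joint speeds; "joint_efforts": joint torques, N m; "eef_pos": TCP position; "eef_rot": TCP orientation; "force": force on the tool from outside, world axes, zero at the start; "moment": the same for the moment, N m; "finger_gap": finger opening in mm.
Only numpy, scipy, OpenCV 4.12 (cv2) and the standard library are available. Lean on these libraries where they do the work, as an engineer would, in place of code of your own. Each camera call takes 0.05 s, during which the arm holds its last target.

## Working session

There is one attempt and no reset: what is moved stays moved. The work goes in short steps, Python scripts to look and compute and a tool call to move; the robot and the scene stay as the last step left them, time stands still between calls to the robot, and variables do not carry over. Pictures are saved under pics/ and viewed, and the job is handed in when it is done.

Besides the shell and the picture viewer there is one more tool, called after "Call:" by a JSON object that holds its "method" and its "body". carry_out: Moves the arm, as the interface text tells. Its arguments: {"type":"object","properties":{"deltas":{"type":"array"},"claw":{"type":"number"},"newtons":{"type":"number"}},"required":["deltas"]}

```bash
ls; mkdir -p pics; python3 - <<'E'
from rig import env
import cv2
print(env.observe(), env.finger_overhang)
for n in("scene","top"):
    f=env.grab_frame(n); cv2.imwrite(f"pics/{n}0.png",f["image"][:,:,::-1])
    print({k:v for k,v in f.items() if k!="image"})
E
```

```text
pics
{'time_s': 0.0, 'joints': array([-1.14200565e+00,  1.26409646e-01, -4.05970478e-02,  1.40543539e+00,
        3.89435385e-06,  1.57081760e+00]), 'joint_velocities': array([-0.00018468,  0.00165174,  0.00062872,  0.00072541, -0.00049015,
        0.00054255]), 'joint_efforts': array([-5.63554695e-04, -4.35913754e+01,  3.52924919e+01,  1.71843159e-02,
        2.93615531e-04, -7.57766799e-06]), 'eef_pos': array([ 218.11938584, -477.11758211,  247.51793703]), 'eef_rot': array([-0.69079664, -0.1510031 ,  0.69104155, -0.14986544]), 'force': array([ 0.6527411 , -0.57306769, -0.25077337]), 'moment': array([-0.05199118,  0.01816078,  0.01574607]), 'finger_gap': 85.50568824228229} 17.0
{'vertical_fov': 55.427539304853866, 'cx': 274.29397622315656, 'cy': 208.87146774180883, 'D': array([-0.00451202,  0.        ,  0.        ,  0.        ,  0.        ]), 'position': array([1346.6682955 ,  -14.82624919,  649.72352213]), 'rotation': array([ 0.63847804,  0.61970239, -0.31469852, -0.33057463])}
{'vertical_fov': 51.46734180832519, 'cx': 281.81222723300334, 'cy': 208.45998130649534, 'D': array([0.03394833, 0.        , 0.        , 0.        , 0.        ]), 'position': array([ 314.87816815,    1.58394376, 1374.80715277]), 'rotation': array([-0.70151952,  0.70764189, -0.05311454,  0.06551468])}
```

View pics/scene0.png

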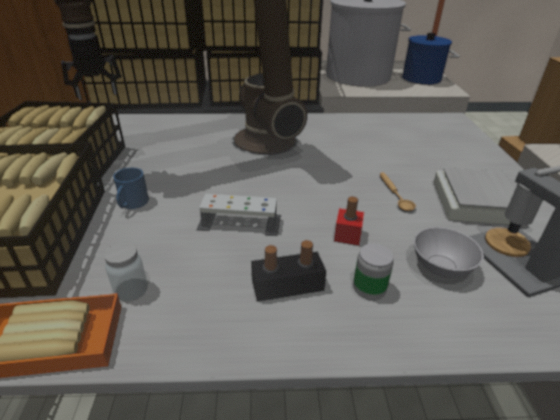

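View pics/top0.png

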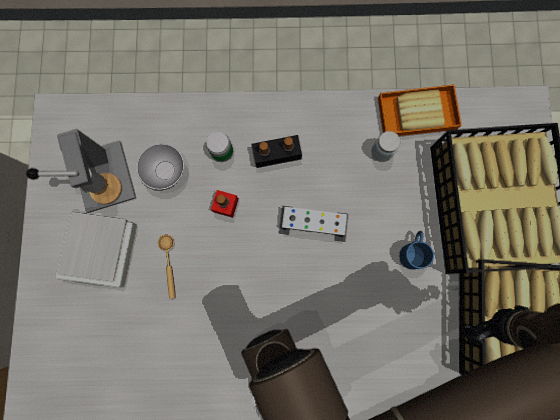

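The scene view shows the red block at about (350,228) with its handle at (352,207), the gauge plate at about (240,208), with the blue dots on its right, and the rack at (288,275). The top view shows the block at (224,203), the plate at (314,221), with blue on its left, and the rack at (277,150). Next I'll measure these.

```bash
cat > h.py <<'E'
from rig import env
import numpy as np, cv2
from scipy.spatial.transform import Rotation as R
def cam(f):
    h=f["image"].shape[0]; fl=h/2/np.tan(np.radians(f["vertical_fov"])/2)
    K=np.array([[fl,0,f["cx"]],[0,fl,f["cy"]],[0,0,1]])
    Rm=np.array(f["rotation"]); Rm=R.from_quat(Rm).as_matrix()
    return K,np.array(f["D"]),Rm,np.array(f["position"])
def ray(c,uv):
    K,D,Rm,p=c
    n=cv2.undistortPoints(np.array(uv,float).reshape(-1,1,2),K,D).reshape(-1,2)
    return (Rm@np.c_[n,np.ones(len(n))].T).T
def onz(c,uv,z):
    d=ray(c,uv); return c[3]+d*((z-c[3][2])/d[:,2])[:,None]
def proj(c,P):
    K,D,Rm,p=c
    rv,_=cv2.Rodrigues(Rm.T); return cv2.projectPoints(np.array(P,float).reshape(-1,1,3),rv,-Rm.T@p,K,D)[0].reshape(-1,2)
def crop(im,x0,y0,x1,y1,s,name):
    cv2.imwrite(name,cv2.resize(im[y0:y1,x0:x1,::-1],None,fx=s,fy=s,interpolation=cv2.INTER_CUBIC))
E
python3 - <<'E'
from h import *
for n,b in(("scene",(190,185,290,240)),("top",(270,195,360,245))):
    f=env.grab_frame(n);c=cam(f)
    crop(f["image"],*b,8,f"pics/{n}_g.png")
    for z,names in((65,["gauge_hole0","gauge_hole1","gauge_hole2","gauge_hole3"]),(65,["gauge"]),(90,["rod_a_grip"]),(60,["red_block_hole0"])):
      for t in names:
        for r in env.masks_of(n,t)[:4]:
            print(n,t,round(r["score"],2),np.round(r["xy"],1),r["mask"].sum(),np.round(onz(c,r["xy"],z),1))
E
```

```text
scene gauge_hole0 0.68 [353.4 211.4] 295 [[548.5 214.1  65. ]]
scene gauge_hole0 0.55 [239.2 209.5] 1830 [[533.9 -70.4  65. ]]
scene gauge_hole0 0.36 [347.8 231. ] 700 [[625.6 185.8  65. ]]
scene gauge_hole1 0.68 [353.4 211.4] 295 [[548.5 214.1  65. ]]
scene gauge_hole1 0.55 [239.2 209.5] 1830 [[533.9 -70.4  65. ]]
scene gauge_hole1 0.36 [347.8 231. ] 700 [[625.6 185.8  65. ]]
scene gauge_hole2 0.68 [353.4 211.4] 295 [[548.5 214.1  65. ]]
scene gauge_hole2 0.55 [239.2 209.5] 1830 [[533.9 -70.4  65. ]]
scene gauge_hole2 0.36 [347.8 231. ] 700 [[625.6 185.8  65. ]]
scene gauge_hole3 0.68 [353.4 211.4] 295 [[548.5 214.1  65. ]]
scene gauge_hole3 0.55 [239.2 209.5] 1830 [[533.9 -70.4  65. ]]
scene gauge_hole3 0.36 [347.8 231. ] 700 [[625.6 185.8  65. ]]
scene gauge 0.71 [237.4 208. ] 2053 [[527.3 -75.2  65. ]]
scene gauge 0.39 [284.9 278.9] 2531 [[775.6  30.5  65. ]]
scene rod_a_grip 0.89 [308.7 254.4] 350 [[731.4  81.8  90. ]]
scene red_block_hole0 0.67 [349.9 230.3] 809 [[617. 193.  60.]]
top gauge_hole0 0.78 [315.  220.1] 1588 [[500.3 -76.5  65. ]]
top gauge_hole1 0.78 [315.  220.1] 1588 [[500.3 -76.5  65. ]]
top gauge_hole2 0.78 [315.  220.1] 1588 [[500.3 -76.5  65. ]]
top gauge_hole3 0.78 [315.  220.1] 1588 [[500.3 -76.5  65. ]]
top gauge 0.89 [315.3 222.7] 1559 [[492.3 -77.3  65. ]]
top rod_a_grip 0.43 [265.2 149.7] 95 [[715.8  73.   90. ]]
top red_block_hole0 0.94 [229.3 206.9] 454 [[544.5 185.   60. ]]
top red_block_hole0 0.25 [314.3 219.6] 1434 [[502.5 -74.7  60. ]]
```

View crops.

View pics/scene_g.png

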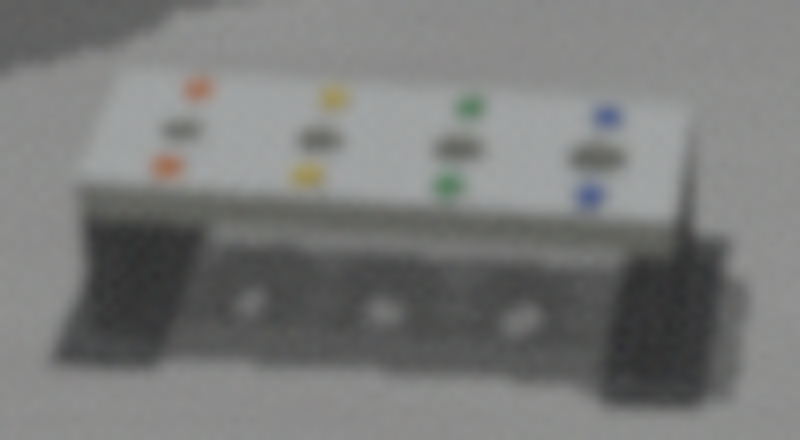

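View pics/top_g.png

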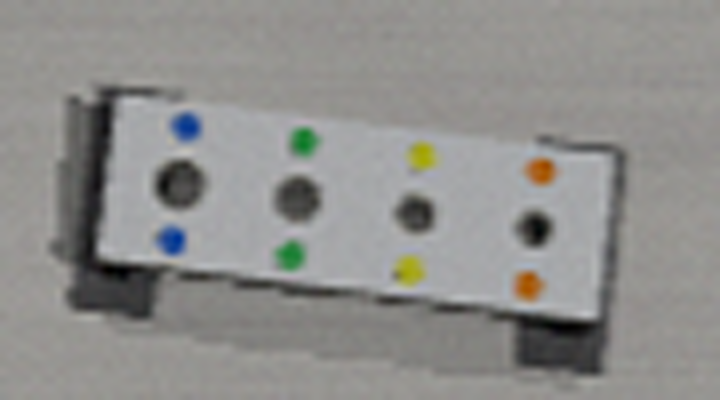

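The crops show the four pairs of dots and the hole mouths clearly. The top crop's scale is 8x with its origin at (270,195), so blue is at about (292.5,218). I'll take sub-pixel dot centroids.

```bash
cat > gauge.py <<'E'
from h import *
from scipy.optimize import least_squares
seeds={"scene":[[(607,117),(590,196)],[(470,106),(449,186)],[(333,99),(306,177)],[(198,89),(168,166)]],
"top":[[(187,126),(173,240)],[(304,141),(291,256)],[(422,155),(409,270)],[(541,170),(528,286)]]}
off={"scene":(190,185),"top":(270,195)}
def run():
  out={}
  for n in("scene","top"):
    ims=[]
    for _ in range(3): f=env.grab_frame(n); ims.append(f["image"].astype(float))
    c=cam(f); im=np.mean(ims,0); s=im.max(2)-im.min(2)
    pts=[]
    for pr in seeds[n]:
      for q in pr:
        u=np.array(q)/8-0.5+np.array(off[n])+0.0625
        for it in range(3):
          x,y=np.round(u).astype(int); r=4
          yy,xx=np.mgrid[y-r:y+r+1,x-r:x+r+1]; w=s[y-r:y+r+1,x-r:x+r+1].copy(); w=np.clip(w-0.3*w.max(),0,None)
          w*=(np.hypot(xx-u[0],yy-u[1])<4)
          u=np.array([(w*xx).sum(),(w*yy).sum()])/w.sum()
        pts.append(u)
    W=onz(c,pts,65)[:,:2]; H=(W[::2]+W[1::2])/2
    out[n]=H; print(n,np.round(H,1).tolist(),"dot sep",np.round(np.linalg.norm(W[::2]-W[1::2],axis=1),1))
    d=H[0]-H[3]; print(" span",np.linalg.norm(d)," yaw(y-axis dir)",np.degrees(np.arctan2(-d[0],d[1])),"centre",H.mean(0))
  return out
if __name__=="__main__": run()
E
python3 gauge.py
python3 - <<'E'
from h import *
for n,b in(("scene",(325,185,375,250)),("top",(200,180,250,225))):
    f=env.grab_frame(n);crop(f["image"],*b,10,f"pics/{n}_r.png")
E
```

```text
scene [[511.1, -7.2], [504.5, -51.8], [498.1, -96.5], [492.2, -140.9]] dot sep [44.1 43.5 43.6 44.6]
 span 135.00870624091854  yaw(y-axis dir) -8.026193315488714 centre [501.4848114  -74.09208392]
top [[508.9, -7.1], [502.9, -51.6], [496.8, -96.3], [490.7, -140.9]] dot sep [44.2 44.4 44.  43.9]
 span 135.03393498976996  yaw(y-axis dir) -7.717768487590406 centre [499.8103493  -74.00041158]
```

View pics/scene_r.png

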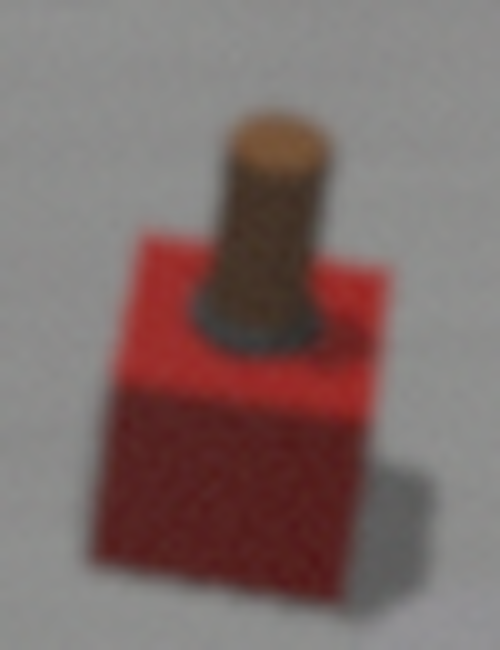

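View pics/top_r.png

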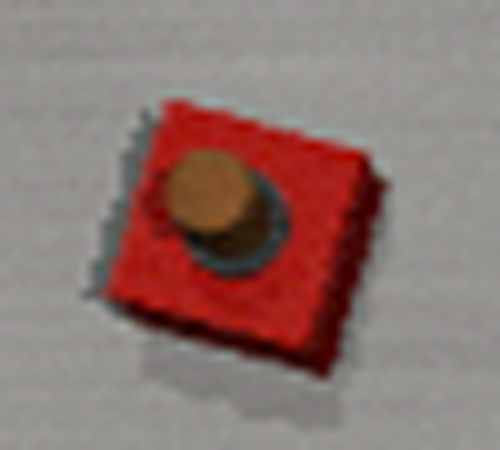

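The block crops show the handle top at about scene (352.5,198.7) and top (220.6,198.5). Both can be triangulated and held against z=115.

```bash
python3 - <<'E'
from h import *
from scipy.optimize import least_squares
C={n:cam(env.grab_frame(n)) for n in("scene","top")}
uv={"scene":(352.5,198.7),"top":(220.6,198.5)}
for n in C: print(n,onz(C[n],uv[n],115).round(1))
# triangulate
r=least_squares(lambda P:np.r_[proj(C["scene"],P)[0]-uv["scene"],proj(C["top"],P)[0]-uv["top"]],[550,200,115]);print(r.x,r.fun)
# block top corners
for n,o,q in(("scene",(325,185),[(143,235),(390,268),(368,422),(118,380)]),("top",(200,180),[(165,98),(370,155),(318,350),(105,298)])):
    W=onz(C[n],np.array(q)/10-.5+o,60); print(n,W.round(1).tolist(),W.mean(0))
o=env.observe(); M=R.from_quat(o["eef_rot"]).as_matrix(); print(M.round(4), o["eef_pos"])
E
```

```text
scene [[565.5 202.4 115. ]]
top [[560.3 203.4 115. ]]
[560.86361454 203.78020031 111.82837   ] [ 0.03205299 -0.00255485  0.03939958  0.00659751]
scene [[526.2, 181.7, 60.0], [541.9, 241.6, 60.0], [604.0, 222.9, 60.0], [586.2, 165.7, 60.0]] [564.55911768 202.97414475  60.        ]
top [[600.1, 226.9, 60.0], [581.5, 163.3, 60.0], [520.8, 178.6, 60.0], [537.6, 244.2, 60.0]] [559.97719984 203.24904541  60.        ]
[[-0.      0.4158 -0.9095]
 [-0.     -0.9095 -0.4158]
 [-1.     -0.      0.    ]] [ 218.26924913 -477.44742356  248.29056296]
```

```bash
cat > d.py <<'E'
# usage: d.py x y z [yaw_deg of tool y]
import sys
from h import *
o=env.observe(); M=R.from_quat(o["eef_rot"]).as_matrix()
t=np.array([float(a) for a in sys.argv[1:4]]); 
dl=M.T@(t-o["eef_pos"])/10
yaw=np.arctan2(M[1,1],M[0,1]); ty=np.radians(float(sys.argv[4])) if len(sys.argv)>4 else 0
print("t",o["time_s"],"pos",o["eef_pos"].round(2),"yaw",np.degrees(yaw).round(2),"tilt",M[:,0].round(4),"F",o["force"].round(2),"gap",o["finger_gap"].round(1))
print("delta cm",dl.round(3),"turn",round(-((ty-yaw+np.pi)%(2*np.pi)-np.pi),4),"joints",o["joints"].round(2))
E
python3 d.py 562 203 200 0
```

```text
Traceback (most recent call last):
  File "d.py", line 8, in <module>
    print("t",o["time_s"],"pos",o["eef_pos"].round(2),"yaw",np.degrees(yaw).round(2),"tilt",M[:,0].round(4),"F",o["force"].round(2),"gap",o["finger_gap"].round(1))
                                                                                                                                          ^^^^^^^^^^^^^^^^^^^^^
AttributeError: 'float' object has no attribute 'round'
```

```bash
sed -i 's/o\["finger_gap"\].round(1)/round(float(o["finger_gap"]),1)/; s/o\["time_s"\],/round(o["time_s"],2),/' d.py
python3 d.py 562 203 200 0
```

```text
t 1.4 pos [ 218.27 -477.45  248.29] yaw -65.43 tilt [-0. -0. -1.] F [0.48 0.27 0.08] gap 85.4
delta cm [  4.828 -47.594 -59.552] turn -1.142 joints [-1.14  0.13 -0.04  1.41 -0.    1.57]
```

Call:
{"method": "carry_out", "body": {"deltas": [[0.6, -6, -7.5, -0.14], [1.2, -12, -15, -0.29], [1.8, -18, -22.4, -0.43], [2.4, -24, -29.8, -0.57], [3, -30, -37.2, -0.72], [3.6, -36, -44.7, -0.86], [4.2, -42, -52.2, -1.0], [4.8, -47.6, -59.6, -1.142]], "claw": 0.2, "newtons": 40}}

```text
time_s: 2.2
eef_pos: [397.8, -118.8, 223.5]
eef_rot: [0.499, 0.501, -0.498, 0.502]
force: [-0.3, -0.8, -0.1]
finger_gap: 51.2
```

```bash
python3 d.py 562 203 200 0
```

```text
t 2.2 pos [ 397.83 -118.76  223.49] yaw 0.32 tilt [ 1.1e-03 -4.0e-04 -1.0e+00] F [-0.29 -0.82 -0.06] gap 51.2
delta cm [  2.353  16.595 -32.084] turn 0.0056 joints [-0.29 -0.08 -0.31  1.34 -0.    1.28]
```

Call:
{"method": "carry_out", "body": {"deltas": [[0.3, 2.1, -4, 0], [0.6, 4.2, -8, 0], [0.9, 6.3, -12, 0], [1.2, 8.4, -16, 0], [1.5, 10.5, -20, 0], [1.8, 12.5, -24.5, 0], [2.1, 14.6, -28.5, 0], [2.35, 16.6, -32.1, 0]]}}

```text
time_s: 3.0
eef_pos: [564.0, 202.6, 199.4]
eef_rot: [0.5, 0.5, -0.5, 0.5]
force: [0.5, -1.1, 0.4]
finger_gap: 51.3
```

```bash
python3 d.py 562 203 200 0
```

```text
t 3.0 pos [563.96 202.62 199.45] yaw 0.06 tilt [ 1.e-04  0.e+00 -1.e+00] F [ 0.48 -1.12  0.36] gap 51.3
delta cm [-0.055 -0.196 -0.038] turn 0.001 joints [0.34 0.27 0.03 1.33 0.   1.91]
```

Call:
{"method": "carry_out", "body": {"deltas": [[2, -0.05, 0, 0], [4, -0.1, 0, 0], [6, -0.2, 0, 0], [6, -0.2, 0, 0]]}}

```text
time_s: 3.4
eef_pos: [559.7, 199.9, 136.7]
eef_rot: [-0.498, -0.501, 0.502, -0.499]
force: [0.0, -0.3, -0.2]
finger_gap: 51.3
```

```bash
python3 d.py 562 203 88 0; python3 - <<'E'
from h import *
f=env.grab_frame("scene"); crop(f["image"],310,130,400,250,5,"pics/s1.png")
f=env.grab_frame("top"); crop(f["image"],180,160,280,240,6,"pics/t1.png")
E
```

```text
t 3.4 pos [559.72 199.95 136.71] yaw 0.02 tilt [-0.005  -0.0018 -1.    ] F [ 0.02 -0.29 -0.24] gap 51.3
delta cm [ 4.869  0.253 -0.314] turn 0.0004 joints [ 0.34  0.28 -0.09  1.2   0.    1.91]
```

View pics/s1.png

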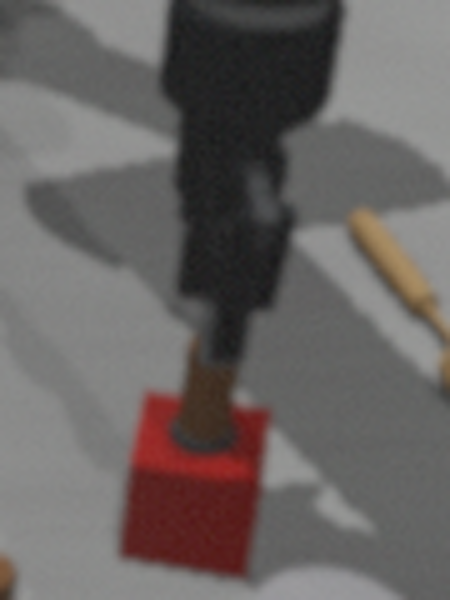

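View pics/t1.png

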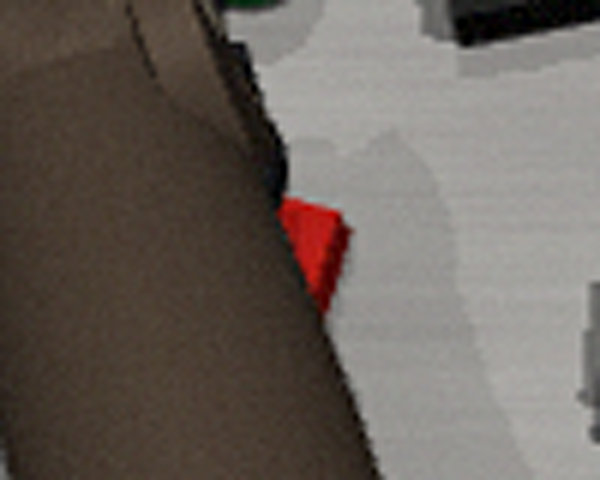

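```bash
python3 d.py 562 203 88 0; python3 - <<'E'
from h import *
c=cam(env.grab_frame("scene")); p=env.observe()["eef_pos"]
q=proj(c,[p+[26,-11,-17],p+[26,11,-17],[562,203,115],[562,203,65],[562,190,100],[562,216,100]]); print(p,((q-[310,130]+.5)*5).round(0))
E
```

```text
t 3.5 pos [561.26 200.24 139.93] yaw -0.0 tilt [-6.e-04 -2.e-04 -1.e+00] F [ 0.01 -0.4   0.45] gap 51.4
delta cm [ 5.193  0.077 -0.278] turn -0.0 joints [ 0.34  0.28 -0.09  1.2  -0.    1.91]
[561.77452373 200.35419779 140.72093233] [[199. 358.]
 [246. 357.]
 [215. 342.]
 [202. 426.]
 [184. 368.]
 [238. 367.]]
```

Call:
{"method": "carry_out", "body": {"deltas": [[1, 0, -0.33, 0], [2, 0, -0.33, 0], [3.5, 0.0, -0.33, 0], [5.2, 0.0, -0.33, 0], [5.2, 0, -0.33, 0], [5.2, 0, -0.33, 0]]}}

```text
time_s: 4.15
eef_pos: [561.1, 203.5, 87.6]
eef_rot: [-0.5, -0.5, 0.5, -0.5]
force: [0.6, -0.3, 0.3]
finger_gap: 51.1
```

```bash
python3 d.py 562 203.7 88 0
```

```text
t 4.15 pos [561.14 203.53  87.56] yaw -0.0 tilt [-8.e-04 -3.e-04 -1.e+00] F [ 0.6  -0.27  0.29] gap 51.1
delta cm [-0.044  0.086 -0.017] turn -0.0 joints [ 0.35  0.31 -0.17  1.1   0.    1.92]
```

Call:
{"method": "carry_out", "body": {"deltas": [[0, 0, 0, 0], [0, 0, 0, 0], [0, 0, 0, 0], [0, 0, 0, 0], [0, 0, 0, 0], [0, 0, 0, 0]], "claw": -1, "newtons": 40}}

```text
time_s: 4.75
eef_pos: [562.0, 203.9, 88.9]
eef_rot: [0.501, 0.5, -0.499, 0.5]
force: [-1.3, -0.9, 6.9]
finger_gap: 24.9
```

```bash
python3 d.py 562 203.7 88 0
```

```text
t 4.75 pos [561.95 203.87  88.87] yaw 0.0 tilt [ 1.7e-03  7.0e-04 -1.0e+00] F [-1.27 -0.94  6.87] gap 24.9
delta cm [0.087 0.004 0.017] turn 0.0 joints [ 0.35  0.3  -0.17  1.1   0.    1.92]
```

Call:
{"method": "carry_out", "body": {"deltas": [[-1, 0, 0, 0], [-2.5, 0, 0, 0], [-5, 0, 0, 0], [-8.5, 0, 0, 0], [-8.5, 0, 0, 0], [-8.5, 0, 0, 0]], "newtons": 60}}

```text
time_s: 5.35
eef_pos: [561.8, 203.8, 173.5]
eef_rot: [0.501, 0.5, -0.499, 0.5]
force: [-0.1, 0.9, -2.3]
finger_gap: 24.6
```

```bash
python3 d.py 510 -7 170 0
```

```text
t 5.35 pos [561.8  203.75 173.53] yaw -0.0 tilt [ 1.5e-03  5.0e-04 -1.0e+00] F [-0.1   0.95 -2.26] gap 24.6
delta cm [ 0.334 -5.181 21.076] turn -0.0 joints [ 0.35  0.27 -0.03  1.27 -0.    1.92]
```

Call:
{"method": "carry_out", "body": {"deltas": [[0, -1.0, 4, 0], [0, -2, 8, 0], [0, -3, 12, 0], [0, -4, 16, 0], [0.2, -4.8, 19.5, 0], [0.3, -5.2, 21.1, 0], [0.3, -5.2, 21.1, 0], [0.3, -5.2, 21.1, 0]]}}

```text
time_s: 6.15
eef_pos: [508.9, -7.4, 168.7]
eef_rot: [-0.5, -0.5, 0.501, -0.499]
force: [0.7, -0.2, -1.8]
finger_gap: 24.3
```

```bash
python3 d.py 510 -7 170 0;  python3 - <<'E'
from h import *
f=env.grab_frame("scene"); crop(f["image"],200,120,310,235,5,"pics/s2.png")
f=env.grab_frame("top"); crop(f["image"],250,180,350,250,6,"pics/t2.png")
E
python3 d.py 510 -7 170 0
```

```text
t 6.15 pos [508.85  -7.39 168.71] yaw -0.05 tilt [-1.8e-03  4.0e-04 -1.0e+00] F [ 0.66 -0.17 -1.76] gap 24.3
delta cm [-0.129  0.115 -0.04 ] turn -0.0009 joints [-0.01  0.11 -0.23  1.23  0.    1.56]
t 6.25 pos [509.35  -6.63 169.11] yaw 0.05 tilt [-1.e-03  3.e-04 -1.e+00] F [ 0.26 -0.38 -0.67] gap 24.9
delta cm [-0.089  0.065  0.037] turn 0.0009 joints [-0.01  0.11 -0.23  1.23  0.    1.56]
```

View pics/s2.png

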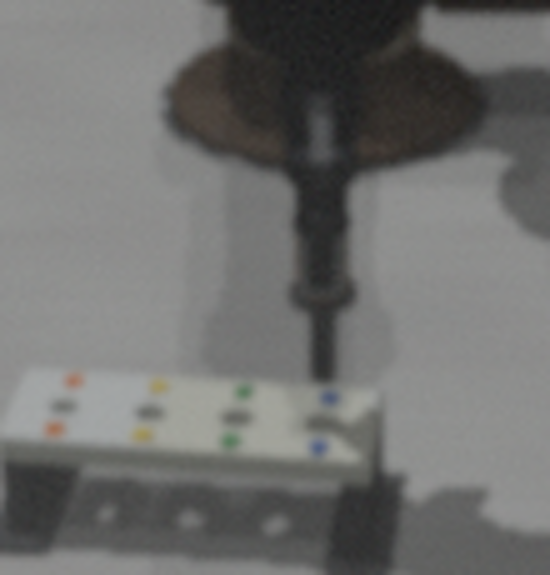

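View pics/t2.png

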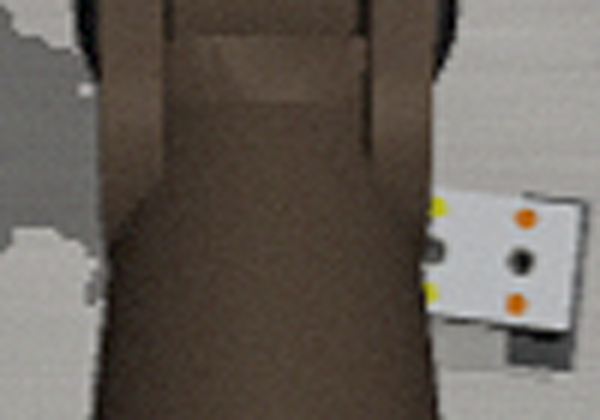

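The scene view shows the rod held upright, its collar at crop (322,293) and its shaft end over the blue hole, near (323,380). The arm hides the blue hole in the top view. I'll lower to just above the plate and compare there.

Call:
{"method": "carry_out", "body": {"deltas": [[0.8, 0.06, 0.04, 0], [1.6, 0.06, 0.04, 0], [2.3, 0.06, 0.04, 0], [2.3, 0.06, 0.04, 0], [2.3, 0.06, 0.04, 0]]}}

```text
time_s: 6.75
eef_pos: [509.8, -7.6, 146.4]
eef_rot: [0.5, 0.5, -0.5, 0.5]
force: [0.5, 0.1, -1.7]
finger_gap: 25.2
```

```bash
cat > look.py <<'E'
import sys
from h import *
ims=[]
for _ in range(int(sys.argv[5]) if len(sys.argv)>5 else 2): f=env.grab_frame("scene"); ims.append(f["image"].astype(float))
im=np.mean(ims,0); c=cam(f); p=env.observe()["eef_pos"]
hole=np.array([float(sys.argv[2]),float(sys.argv[3]),65])
a=np.linspace(0,2*np.pi,40); e=hole+np.c_[np.cos(a),np.sin(a),0*a]*float(sys.argv[4])/2
end=p+[0,0,-77]; r=[]
big=cv2.resize(im[165:225,200:300].clip(0,255).astype(np.uint8)[:,:,::-1],None,fx=8,fy=8,interpolation=cv2.INTER_CUBIC)
big=cv2.convertScaleAbs(big,alpha=1.5)
tr=lambda P:((proj(c,P)-[200,165]+.5)*8)
cv2.polylines(big,[tr(e).astype(int)],True,(0,0,255),1)
for z in (0,20,45):
    q=tr(end+[0,0,z])[0].astype(int); cv2.circle(big,tuple(int(i) for i in q),2,(0,255,255),-1)
cv2.imwrite(sys.argv[1],big); print(p)
E
python3 d.py 510 -7 145 0; python3 look.py pics/s3.png 510 -7.1 19
```

```text
t 6.75 pos [509.78  -7.61 146.39] yaw 0.02 tilt [-8.e-04  0.e+00 -1.e+00] F [ 0.5   0.08 -1.72] gap 25.2
delta cm [ 0.139  0.022 -0.061] turn 0.0003 joints [-0.01  0.12 -0.27  1.18 -0.    1.56]
[510.16479394  -7.71671477 146.98105277]
```

View pics/s3.png

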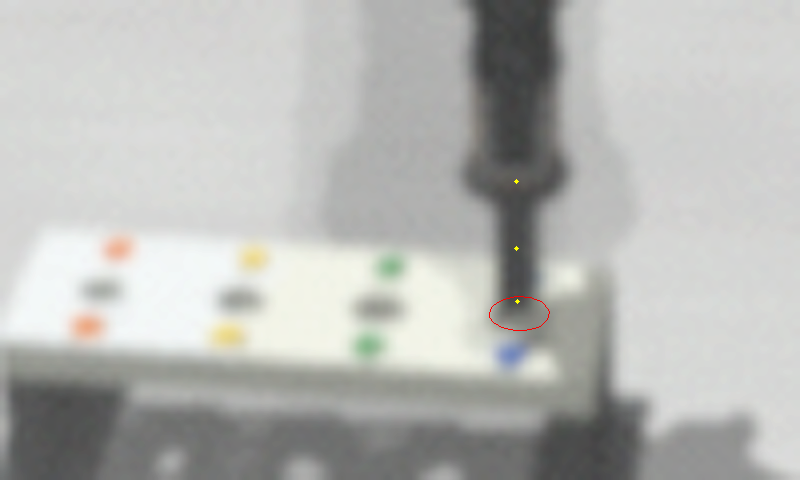

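Call:
{"method": "carry_out", "body": {"deltas": [[0.2, 0, -0.05, 0], [0.4, 0, -0.05, 0], [0.5, 0, -0.05, 0], [0.6, 0, -0.05, 0], [0.7, 0, -0.05, 0], [0.75, 0, -0.05, 0]]}}

```text
time_s: 7.45
eef_pos: [510.0, -7.3, 139.2]
eef_rot: [-0.5, -0.5, 0.5, -0.5]
force: [-0.2, 0.1, -1.3]
finger_gap: 24.9
```

```bash
python3 d.py 510 -7 142 0
```

```text
t 7.45 pos [509.98  -7.3  139.15] yaw -0.0 tilt [-1.e-04  0.e+00 -1.e+00] F [-0.19  0.09 -1.33] gap 24.9
delta cm [-0.285  0.002 -0.03 ] turn -0.0001 joints [-0.01  0.12 -0.29  1.16  0.    1.56]
```

Call:
{"method": "carry_out", "body": {"deltas": [[0.4, 0, 0, 0], [0.8, 0, 0, 0], [1.2, 0, 0, 0], [1.6, 0, 0, 0], [2.0, 0, 0, 0], [2.4, 0, 0, 0], [2.4, 0, 0, 0]]}}

```text
time_s: 8.15
eef_pos: [509.6, -7.3, 114.5]
eef_rot: [-0.5, -0.5, 0.5, -0.5]
force: [0.3, 0.5, -1.4]
finger_gap: 24.6
```

```bash
python3 d.py 504 -51.8 142 0
```

```text
t 8.15 pos [509.61  -7.27 114.53] yaw -0.0 tilt [-0.001  0.    -1.   ] F [ 0.28  0.51 -1.42] gap 24.6
delta cm [-2.746 -0.564  4.453] turn -0.0 joints [-0.01  0.13 -0.33  1.11  0.    1.56]
```

Call:
{"method": "carry_out", "body": {"deltas": [[-1.2, 0, 0, 0], [-2.4, 0, 0, 0], [-3.4, 0, 0, 0], [-3.4, 0, 0, 0], [-3.4, -0.3, 2.2, 0], [-3.4, -0.59, 4.45, 0], [-3.2, -0.59, 4.45, 0], [-3.2, -0.59, 4.45, 0]]}}

```text
time_s: 8.95
eef_pos: [503.9, -51.9, 147.0]
eef_rot: [0.5, 0.5, -0.5, 0.5]
force: [-0.4, -0.3, -1.1]
finger_gap: 24.9
```

```bash
 python3 look.py pics/s4.png 503.7 -51.7 17 1;python3 d.py 503.7 -51.7 142 0;
```

```text
[504.01595134 -51.5822701  147.12330823]
t 9.0 pos [504.02 -51.58 147.12] yaw -0.02 tilt [-2.e-04  4.e-04 -1.e+00] F [-0.25 -0.19 -2.53] gap 24.6
delta cm [ 0.512 -0.031  0.012] turn -0.0004 joints [-0.1   0.11 -0.28  1.18  0.    1.47]
```

View pics/s4.png

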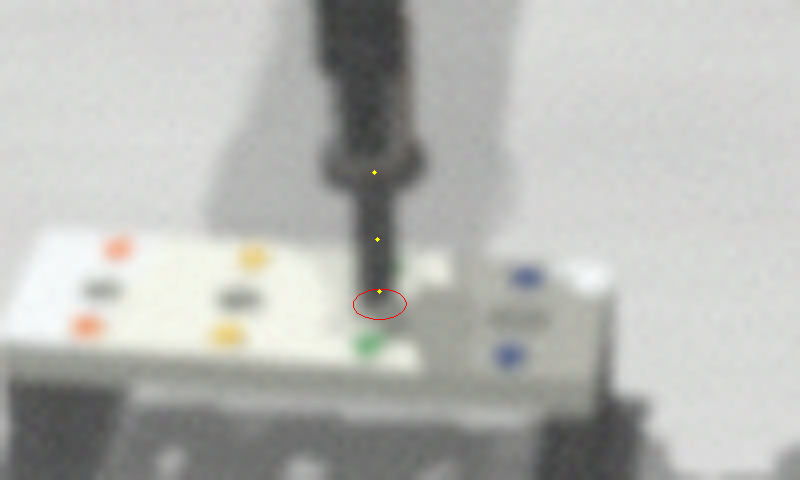

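The rod's axis, at crop x≈376, lines up with the green hole at 379. I'll lower it gently.

Call:
{"method": "carry_out", "body": {"deltas": [[0.2, 0, 0, 0], [0.4, 0, 0, 0], [0.5, 0, 0, 0], [0.6, 0, 0, 0], [0.7, 0, 0, 0], [0.75, 0, 0, 0]]}}

```text
time_s: 9.6
eef_pos: [504.1, -51.7, 139.6]
eef_rot: [0.5, 0.5, -0.5, 0.5]
force: [-0.1, -0.1, -1.9]
finger_gap: 24.9
```

```bash
python3 d.py 503.7 -51.7 142 0
```

```text
t 9.6 pos [504.09 -51.7  139.63] yaw 0.01 tilt [-1.e-04  0.e+00 -1.e+00] F [-0.13 -0.11 -1.88] gap 24.9
delta cm [-0.237 -0.039 -0.   ] turn 0.0001 joints [-0.1   0.11 -0.29  1.16  0.    1.47]
```

No refusal yet. I'll go deeper to confirm this is a pass.

Call:
{"method": "carry_out", "body": {"deltas": [[0.2, 0, 0, 0], [0.4, 0, 0, 0], [0.7, 0, 0, 0], [1.1, 0, 0, 0], [1.5, 0, 0, 0], [2.0, 0, 0, 0], [2.0, 0, 0, 0]]}}

```text
time_s: 10.3
eef_pos: [503.6, -51.7, 118.8]
eef_rot: [0.5, 0.5, -0.5, 0.5]
force: [0.3, 0.7, -1.5]
finger_gap: 24.6
```

```bash
python3 d.py 497.4 -96.4 147 0
```

```text
t 10.3 pos [503.57 -51.72 118.8 ] yaw 0.0 tilt [-1.4e-03  1.0e-04 -1.0e+00] F [ 0.25  0.72 -1.54] gap 24.6
delta cm [-2.82  -0.621  4.467] turn 0.0 joints [-0.1   0.12 -0.33  1.12 -0.    1.47]
```

Through green as well. Next is yellow.

Call:
{"method": "carry_out", "body": {"deltas": [[-1.2, 0, 0, 0], [-2.4, 0, 0, 0], [-3.0, 0, 0, 0], [-3.0, 0, 0, 0], [-3.0, -0.3, 2.2, 0], [-3.0, -0.6, 4.45, 0], [-2.8, -0.6, 4.45, 0], [-2.8, -0.6, 4.45, 0]]}}

```text
time_s: 11.1
eef_pos: [497.9, -96.4, 147.4]
eef_rot: [0.5, 0.5, -0.5, 0.5]
force: [0.8, 0.6, -0.7]
finger_gap: 24.5
```

```bash
 python3 look.py pics/s5.png 497.4 -96.4 15 1;python3 d.py 497.4 -96.4 142 0;
```

```text
[497.93676056 -96.03705886 147.51729165]
t 11.15 pos [497.94 -96.04 147.52] yaw -0.02 tilt [-4.e-04  5.e-04 -1.e+00] F [ 0.66 -0.04 -1.33] gap 24.6
delta cm [ 0.552 -0.053  0.037] turn -0.0003 joints [-0.19  0.11 -0.28  1.18  0.    1.38]
```

View pics/s5.png

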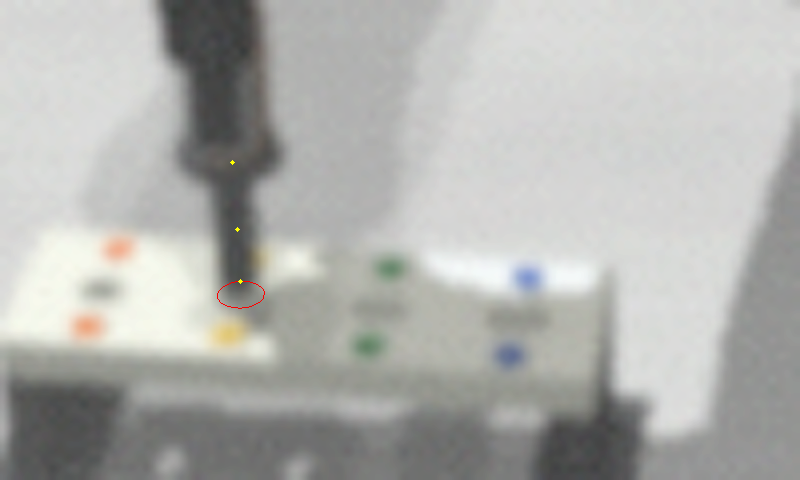

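The end, at crop (239,285), is over the yellow hole at (241,294). I'll lower it gently.

Call:
{"method": "carry_out", "body": {"deltas": [[0.2, -0.03, 0.03, 0], [0.4, -0.03, 0.03, 0], [0.5, -0.03, 0.03, 0], [0.6, -0.03, 0.03, 0], [0.7, -0.03, 0.03, 0], [0.75, -0.03, 0.03, 0]]}}

```text
time_s: 11.75
eef_pos: [497.8, -96.5, 140.3]
eef_rot: [0.5, 0.5, -0.5, 0.5]
force: [0.2, 0.6, 1.7]
finger_gap: 25.1
```

```bash
python3 d.py 497.4 -96.4 142 0
```

```text
t 11.75 pos [497.83 -96.47 140.34] yaw 0.01 tilt [ 1.e-04  1.e-04 -1.e+00] F [0.19 0.59 1.67] gap 25.1
delta cm [-0.166 -0.043 -0.007] turn 0.0002 joints [-0.19  0.11 -0.29  1.17  0.    1.38]
```

Call:
{"method": "carry_out", "body": {"deltas": [[0.05, 0, 0, 0], [0.1, 0, 0, 0], [0.1, 0, 0, 0]]}}

```text
time_s: 12.05
eef_pos: [497.4, -96.5, 139.0]
eef_rot: [0.5, 0.5, -0.5, 0.5]
force: [-0.8, 1.0, 0.2]
finger_gap: 24.5
```

```bash
python3 d.py 497.4 -96.4 142 0; python3 -c "
from rig import env;print(env.observe()['moment'])"
```

```text
t 12.05 pos [497.44 -96.52 138.97] yaw -0.0 tilt [-7.e-04  2.e-04 -1.e+00] F [-0.76  1.05  0.16] gap 24.5
delta cm [-0.303 -0.004 -0.012] turn -0.0001 joints [-0.19  0.12 -0.29  1.16  0.    1.38]
[ 0.13908143  0.38005156 -0.00196062]
```

Call:
{"method": "carry_out", "body": {"deltas": [[0.1, 0, 0, 0], [0.2, 0, 0, 0], [0.3, 0, 0, 0], [0.3, 0, 0, 0]]}}

```text
time_s: 12.45
eef_pos: [497.5, -96.5, 135.9]
eef_rot: [0.5, 0.5, -0.5, 0.5]
force: [-2.6, 0.9, -1.3]
finger_gap: 24.6
```

```bash
python3 look.py pics/s6.png 497.4 -96.4 15 1; python3 d.py 497.4 -96.4 142 0; python3 -c "
from rig import env;print(env.observe()['moment'])"
```

```text
[497.45655531 -96.52118593 135.90275486]
t 12.5 pos [497.46 -96.52 135.9 ] yaw -0.0 tilt [-8.e-04  2.e-04 -1.e+00] F [-2.3   1.74 -1.  ] gap 24.7
delta cm [-0.61  -0.006 -0.012] turn -0.0 joints [-0.19  0.12 -0.3   1.16 -0.    1.38]
[ 0.21296087  0.65845497 -0.01698546]
```

View pics/s6.png

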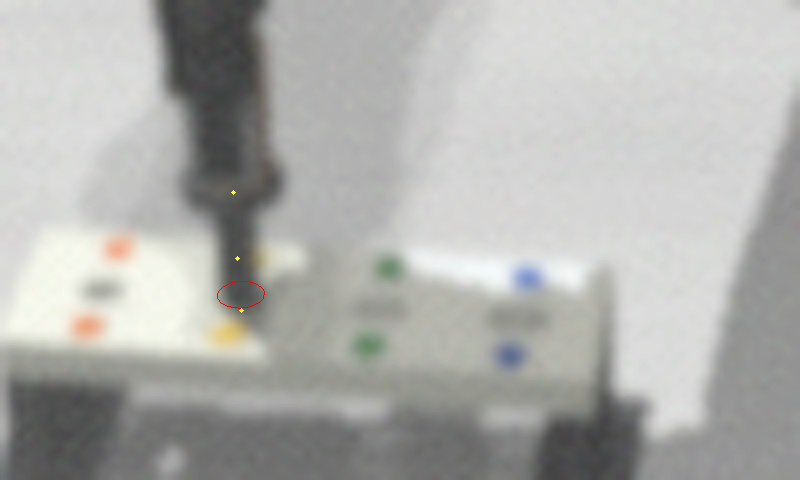

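Call:
{"method": "carry_out", "body": {"deltas": [[0.1, -0.05, -0.03, 0], [0.4, -0.07, -0.03, 0], [0.8, -0.07, -0.03, 0], [1.2, -0.07, -0.03, 0], [1.5, -0.07, -0.03, 0], [1.5, -0.07, -0.03, 0]]}}

```text
time_s: 13.1
eef_pos: [497.2, -96.3, 120.7]
eef_rot: [0.5, 0.5, -0.5, 0.5]
force: [-1.2, 0.5, -1.3]
finger_gap: 24.5
```

```bash
python3 d.py 490.6 -141 147 0
```

```text
t 13.1 pos [497.2  -96.32 120.65] yaw 0.0 tilt [-2.e-04 -0.e+00 -1.e+00] F [-1.19  0.52 -1.31] gap 24.5
delta cm [-2.635 -0.66   4.468] turn 0.0 joints [-0.19  0.12 -0.32  1.12 -0.    1.38]
```

Yellow took it too, with the end about 21 mm deep, so this looks like the 14 mm rod. Orange should refuse it.

Call:
{"method": "carry_out", "body": {"deltas": [[-1.2, 0, 0, 0], [-2.4, 0, 0, 0], [-2.8, 0, 0, 0], [-2.8, 0, 0, 0], [-2.8, -0.3, 2.2, 0], [-2.8, -0.6, 4.46, 0], [-2.6, -0.6, 4.46, 0], [-2.6, -0.6, 4.46, 0]]}}

```text
time_s: 13.9
eef_pos: [490.8, -141.0, 146.8]
eef_rot: [-0.5, -0.5, 0.5, -0.499]
force: [0.3, 0.3, -1.5]
finger_gap: 24.9
```

```bash
 python3 look.py pics/s7.png 491 -140.9 13 1;python3 d.py 491 -140.9 142 0;
```

```text
[ 490.88515373 -140.60853397  146.95317447]
t 13.95 pos [ 490.89 -140.61  146.95] yaw -0.02 tilt [-5.e-04  6.e-04 -1.e+00] F [ 0.36 -0.16 -0.97] gap 24.6
delta cm [0.495 0.012 0.029] turn -0.0003 joints [-0.28  0.12 -0.27  1.18  0.    1.29]
```

View pics/s7.png

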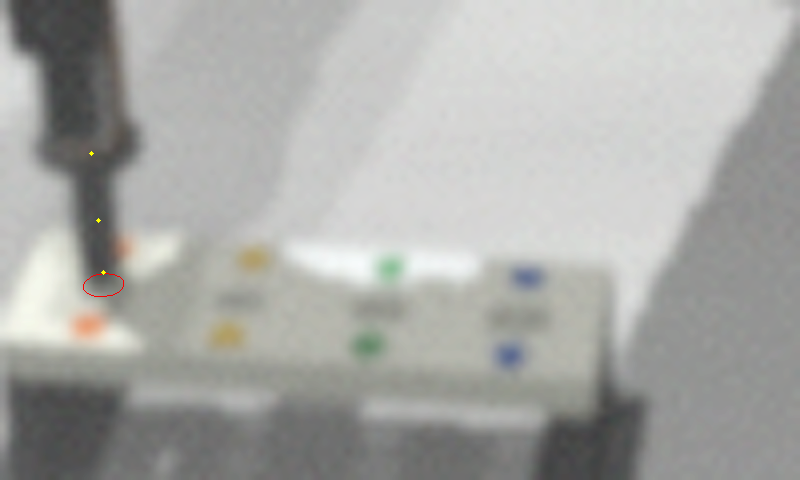

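Call:
{"method": "carry_out", "body": {"deltas": [[0.2, 0, 0.03, 0], [0.4, 0, 0.03, 0], [0.5, 0, 0.03, 0], [0.6, 0, 0.03, 0], [0.7, 0, 0.03, 0], [0.7, 0, 0.03, 0]]}}

```text
time_s: 14.55
eef_pos: [491.1, -141.0, 140.7]
eef_rot: [0.5, 0.5, -0.5, 0.5]
force: [-1.6, 0.5, 3.1]
finger_gap: 24.7
```

```bash
python3 d.py 491 -140.9 142 0
```

```text
t 14.55 pos [ 491.13 -141.02  140.72] yaw 0.01 tilt [ 5.e-04  1.e-04 -1.e+00] F [-1.61  0.54  3.14] gap 24.7
delta cm [-0.128 -0.013 -0.012] turn 0.0002 joints [-0.28  0.12 -0.28  1.17  0.    1.29]
```

Call:
{"method": "carry_out", "body": {"deltas": [[0.05, 0, 0, 0], [0.1, 0, 0, 0], [0.1, 0, 0, 0], [0.1, 0, 0, 0]]}}

```text
time_s: 14.95
eef_pos: [491.2, -141.1, 140.5]
eef_rot: [0.5, 0.5, -0.5, 0.5]
force: [-3.7, 1.1, 9.0]
finger_gap: 24.7
```

```bash
python3 d.py 491 -140.9 142 0
```

```text
t 14.95 pos [ 491.22 -141.11  140.51] yaw 0.0 tilt [ 1.3e-03 -1.0e-04 -1.0e+00] F [-3.74  1.08  8.95] gap 24.7
delta cm [-0.149 -0.022 -0.021] turn 0.0 joints [-0.28  0.12 -0.28  1.17  0.    1.29]
```

Refused: about 10 N and no further descent. Back to yellow.

Call:
{"method": "carry_out", "body": {"deltas": [[-0.4, 0, 0, 0], [-0.9, 0, 0, 0], [-0.9, 0, 0, 0], [-0.9, 0.3, -2.2, 0], [-0.9, 0.58, -4.47, 0], [-0.8, 0.58, -4.47, 0], [-0.8, 0.58, -4.47, 0]]}}

```text
time_s: 15.65
eef_pos: [496.9, -96.3, 146.9]
eef_rot: [0.5, 0.5, -0.5, 0.5]
force: [-0.2, -0.6, -1.6]
finger_gap: 24.6
```

```bash
python3 d.py 496.9 -96.3 142 0
```

```text
t 15.65 pos [496.86 -96.33 146.91] yaw 0.06 tilt [-5.e-04 -3.e-04 -1.e+00] F [-0.16 -0.59 -1.57] gap 24.6
delta cm [ 0.491  0.004 -0.003] turn 0.0011 joints [-0.19  0.11 -0.28  1.18 -0.    1.38]
```

Call:
{"method": "carry_out", "body": {"deltas": [[0.2, 0, 0, 0], [0.4, 0, 0, 0], [0.5, 0, 0, 0], [0.6, 0, 0, 0], [0.7, 0, 0, 0], [0.85, 0, 0, 0], [0.85, 0, 0, 0]]}}

```text
time_s: 16.35
eef_pos: [496.8, -96.5, 138.5]
eef_rot: [-0.5, -0.5, 0.5, -0.5]
force: [0.0, 0.4, -1.5]
finger_gap: 25.2
```

```bash
python3 d.py 497.1 -96.3 94 0
```

```text
t 16.35 pos [496.76 -96.5  138.51] yaw -0.01 tilt [-3.e-04  1.e-04 -1.e+00] F [ 0.03  0.38 -1.51] gap 25.2
delta cm [ 4.45   0.036 -0.02 ] turn -0.0001 joints [-0.19  0.11 -0.29  1.16  0.    1.38]
```

Call:
{"method": "carry_out", "body": {"deltas": [[0.4, 0, 0, 0], [0.9, 0, 0, 0], [1.4, 0, 0, 0], [1.9, 0, 0, 0], [2.5, 0, 0, 0], [3.1, 0, 0, 0], [3.7, 0, 0, 0], [4.2, 0, 0, 0]]}}

```text
time_s: 17.15
eef_pos: [496.7, -96.5, 96.1]
eef_rot: [0.5, 0.5, -0.5, 0.5]
force: [0.7, 0.3, -0.5]
finger_gap: 24.7
```

```bash
python3 d.py 497.1 -96.3 94 0
```

```text
t 17.15 pos [496.74 -96.47  96.08] yaw -0.0 tilt [-4.e-04  1.e-04 -1.e+00] F [ 0.71  0.33 -0.45] gap 24.7
delta cm [ 0.208  0.036 -0.017] turn -0.0 joints [-0.19  0.14 -0.37  1.07 -0.    1.38]
```

Call:
{"method": "carry_out", "body": {"deltas": [[0.1, 0, 0, 0], [0.2, 0, 0, 0], [0.3, 0, 0, 0], [0.3, 0, 0, 0], [0.3, 0, 0, 0]]}}

```text
time_s: 17.65
eef_pos: [497.0, -96.5, 93.9]
eef_rot: [0.5, 0.5, -0.5, 0.5]
force: [-0.4, 0.3, -0.9]
finger_gap: 24.8
```

```bash
python3 d.py 497.1 -96.3 94 0
```

```text
t 17.65 pos [497.02 -96.5   93.95] yaw 0.0 tilt [ 4.e-04 -0.e+00 -1.e+00] F [-0.38  0.3  -0.87] gap 24.8
delta cm [-0.005  0.008 -0.02 ] turn 0.0 joints [-0.19  0.14 -0.37  1.06  0.    1.38]
```

Call:
{"method": "carry_out", "body": {"deltas": [[0.05, 0, 0, 0], [0.1, 0, 0, 0], [0.15, 0, 0, 0], [0.15, 0, 0, 0]]}}

```text
time_s: 18.05
eef_pos: [497.1, -96.5, 93.9]
eef_rot: [0.5, 0.5, -0.5, 0.5]
force: [-5.0, 0.8, 11.6]
finger_gap: 24.5
```

```bash
python3 d.py 497.1 -96.3 94 0
```

```text
t 18.05 pos [497.06 -96.51  93.89] yaw 0.0 tilt [ 1.4e-03 -3.0e-04 -1.0e+00] F [-4.96  0.79 11.6 ] gap 24.5
delta cm [-0.011  0.004 -0.021] turn 0.0 joints [-0.19  0.14 -0.37  1.06  0.    1.38]
```

The collar is seated: about 12 N at TCP z 93.9, as expected. Release and retreat straight up.

Call:
{"method": "carry_out", "body": {"deltas": [[-0.1, 0, 0, 0], [-0.1, 0, 0, 0], [-0.1, 0, 0, 0], [-0.1, 0, 0, 0], [-0.1, 0, 0, 0]], "claw": 0.2}}

```text
time_s: 18.55
eef_pos: [496.8, -96.5, 93.0]
eef_rot: [0.5, 0.5, -0.5, 0.5]
force: [-1.1, -0.5, -0.5]
finger_gap: 51.1
```

```bash
python3 d.py 497.1 -96.3 200 0
```

```text
t 18.55 pos [496.82 -96.47  93.03] yaw 0.0 tilt [-4.e-04  0.e+00 -1.e+00] F [-1.06 -0.48 -0.55] gap 51.1
delta cm [-10.697   0.024  -0.017] turn 0.0 joints [-0.19  0.14 -0.37  1.06 -0.    1.38]
```

Call:
{"method": "carry_out", "body": {"deltas": [[-1, 0, 0, 0], [-3, 0, 0, 0], [-6, 0, 0, 0], [-10, 0, 0, 0], [-14, 0, 0, 0], [-14, -4, 0, 0], [-14, -8, 2, 0], [-14, -12, 6, 0]]}}

```text
time_s: 19.35
eef_pos: [380.4, -151.2, 234.4]
eef_rot: [0.499, 0.5, -0.499, 0.501]
force: [-0.2, -1.7, -0.1]
finger_gap: 51.3
```

Call:
{"method": "carry_out", "body": {"deltas": [[0, 0, 4, 0], [0, 0, 8, 0], [0, 0, 12, 0], [0, 0, 16, 0], [0, 0, 20, 0], [0, 0, 20, 0], [0, 0, 20, 0]]}}

```text
time_s: 20.05
eef_pos: [381.2, -352.4, 233.4]
eef_rot: [0.501, 0.5, -0.5, 0.499]
force: [0.2, 0.3, 0.5]
finger_gap: 51.2
```

```bash
python3 d.py 497.1 -96.3 200 0; python3 - <<'E'
from h import *
f=env.grab_frame("scene"); c=cam(f); crop(f["image"],190,150,350,270,5,"pics/s9.png"); 
P=np.array([497,-96.3,0]); print("pred collar, top", ((proj(c,[P+[0,0,67],P+[0,0,120]])-[190,150]+.5)*5).round())
f=env.grab_frame("top");c=cam(f); crop(f["image"],210,120,360,245,5,"pics/t9.png")
print("pred top", ((proj(c,[P+[0,0,67],P+[0,0,120]])-[210,120]+.5)*5).round())
E
```

```text
t 20.05 pos [ 381.22 -352.37  233.37] yaw -0.1 tilt [-3.e-04  7.e-04 -1.e+00] F [0.16 0.25 0.47] gap 51.2
delta cm [  3.35   11.545 -25.625] turn -0.0017 joints [-0.75  0.12 -0.08  1.37  0.    0.83]
pred collar, top [[201. 256.]
 [194. 168.]]
pred top [[561. 508.]
 [567. 495.]]
```

View pics/s9.png

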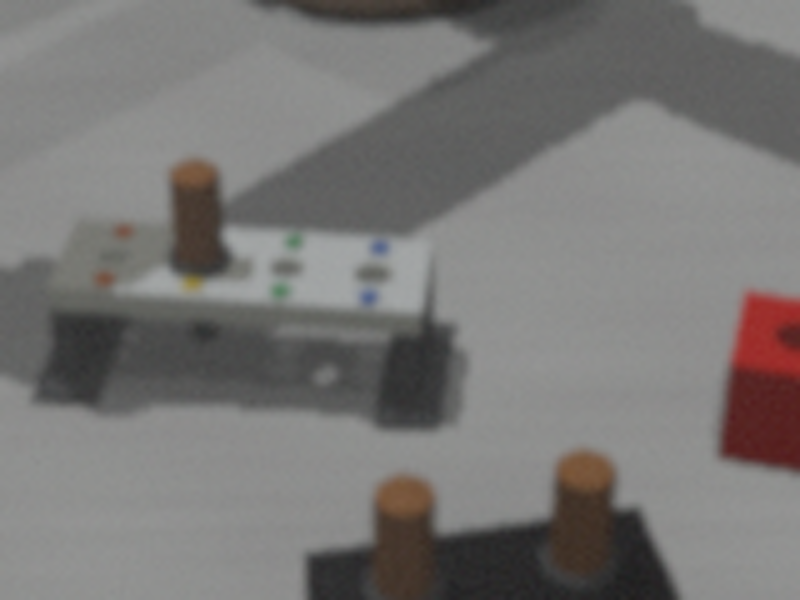

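View pics/t9.png

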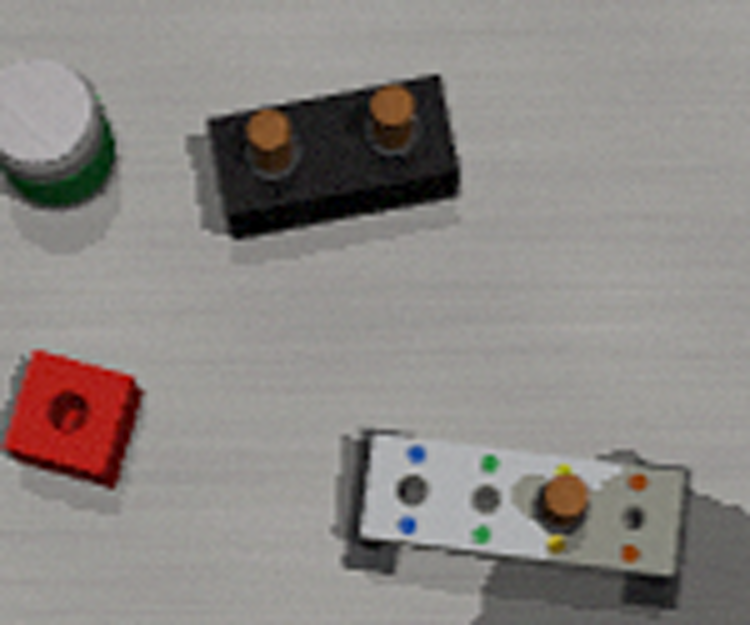

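The rod stands upright with its collar down in the yellow hole: scene crop collar (200,262), top (194,172); top-view crop handle (566,495), matching the prediction of (567,495). The spare rods, block and plate are undisturbed, and the arm is clear.

```bash
python3 -c "
from rig import env
print(env.sign_off())"
```

```text
the job is handed in; nothing more can be done
None
```

I gauged the rod from the red block and left it fully home and released in the yellow (15 mm) hole, so it is the 14 mm rod. The job was handed in at about 20 s of the 58 s allowed.

| Hole | Result |
|---|---|
| Blue (19 mm) | Passed, about 27 mm deep |
| Green (17 mm) | Passed, about 23 mm deep |
| Yellow (15 mm) | Passed, about 21 mm deep; slight rubbing at first, gone after a shift of about 0.7 mm |
| Orange (13 mm) | Refused at about 10 N, end stopped about 1.5 mm below the top face |

**Last checks:** The collar met the plate at about 12 N, at the expected height. In the final pictures the rod stands upright in the yellow hole with its handle within about 1 pixel (3 mm) of where it should be. The spare rods stand upright in the rack, the red block is where it was, and the arm is clear.

**Disagreements and gaps:**
- The two cameras differed in x by about 1.7 mm at the plate and up to 5 mm at the block. I used a position between the two and let contact forces confirm it.
- I didn't look at the mug, jar, bowl or spoon again at the end; no contact showed in the forces.

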